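Open the locked air choke of a yakitori gas grill

ROBOT

A 7-joint arm with a two-finger parallel gripper is mounted at the origin on the work surface. World frame = base frame: x ahead of the robot, y to its left, z up, the work surface at z = 0. Lengths are in mm, angles in rad, forces in N, time in s.
With the tool pointing down it reaches from about 425 to 925 mm from the base axis. Payload 6.8 kg.
Tool frame: the origin (TCP) lies midway between the tips of the shut fingers; the grasp point (between the pads) lies 19 mm behind it; x points along the fingers, y is the direction in which the jaws open and shut, and the axes are right-handed (so a half turn about x gives the same grasp; the last joint's range is limited). The gripper opens to 85 mm and grips with 20 to 120 N. Pads are 22 mm wide; open, the fingers measure 114 mm over their backs; the gripper's body (76 mm by 85 mm) begins 54 mm behind the grasp point. The pads swing forward as they close: fully open they stand 13 mm farther back than shut.
Start: joints at [-1.28, 0.477, 0.022, 1.555, -0.011, 1.109, -0.083], TCP at [262.109, 622.05, 231.308] pointing down, gripper open.
Joint ranges: [-2.96, 2.96], [-0.34, 2.1], [-1.41, 1.46], [0.24, 2.44], [-1.37, 4.51], [0.17, 1.92], [-2.96, 2.96]. Speed limits (rad/s): [2.39, 2.39, 3.14, 3.14, 3.14, 3.14, 3.14].

INTERFACE

Orientations are given as a unit quaternion [w, x, y, z].
In Python, from bench import telemetry, viewer, bot gives the robot as it stands. The module is installed in compiled form; this text tells all that it offers.
- The arm moves only by the tool jog_arm, never from a script. Its argument "motion" is a list of rows, each a list of 6 numbers: the shift along the tool's x, y, z in cm, then the turn, a rotation vector about the tool's x, y, z in degrees. In form: [[dx, dy, dz, wx, wy, wz], ...]. A call has 1 to 12 rows; each row is the pose to reach, as a shift and turn from the pose measured when the call began, along the tool's axes at that moment; what a row does not reach only later rows make up. A row lasts 1/10 s, in which the tool goes at most 50 mm and 8.59 degrees, less where a joint would pass 70% of its speed; a pose out of reach is approached as far as the arm can. A call with a gripper value outside its range is refused whole. "grip" is the finger opening in cm, from 0 to 8.54, set as the call begins (left out, the last holds). The fingers move at their own pace and stop on an object; the grip force is fixed at half the most. Time passes only in rows, so rows that repeat a pose let the fingers close. It gives the time, the measured TCP pose, the force and the opening at its end, in the units of the state.
- telemetry.read_state(): the state, without advancing time (a new reading comes with each control period).
- viewer.grab_frame(name): name is "side" or "top" or "wrist"; returns a dict with "pixels" (400x640x3 uint8, blue, green, red), "mtx" (3x3 intrinsics, pixels), "world_to_cam" (4x4, takes a point from world to camera coordinates). Camera axes: x right, y down, z forward; pixel columns grow to the right and rows downward; lengths in mm; the calibration is good to about 2 mm. A picture is of the moment at which its call begins. There is no depth.
- bot.job_done(): hands the job in, once; it reports no verdict.
The state is a dict: "clock": time; "joints": joint angles; "qvel": joint speeds; "joint_efforts": joint torques, N m; "tcp_pos": TCP position; "orientation": TCP orientation; "wrist_force": force on the tool from outside, world axes, zero at the start; "ft_torque": the same for the moment, N m; "opening": finger opening in mm.
Only numpy, scipy, OpenCV 4.12 (cv2) and the standard library are available. Lean on these libraries where they do the work, as an engineer would, in place of code of your own. Each camera call takes 0.05 s, during which the arm holds its last target.

TASK

Get the gas grill's burner ready to light: slacken the red T-handled clamp screw that locks the air choke by about a quarter turn, pull the black choke knob out until it clicks fully open, then turn the clamp screw back until it is tight again and let go. Nobody remembers whether this clamp screw has a left-hand or a right-hand thread, so try it and see which way gives. Leave the cup, the shaker, the tongs and the tray where they are.

Things in the scene. Friction and masses are not known exactly. Their poses are not given: they have to be found in the camera images.
- burner: Fixed dark iron burner mixer with the steel grill at its +y side (grill y 200 to 620, x -100 to 100 mm, skewers on it up to 172 mm high). Origin on the table under the clamp screw's axis, z up. Along its y axis, 80 mm high: grill, air bell, guide block (x 52, y 40 mm, top 108 mm high), choke knob at -y. A gas cock and pipe stand at x 10 to 140, y 150 mm.
- bell_mouth (a point): Centre of the air bell's mouth, 88 mm across, 86 mm from the clamp screw's axis, facing the burner's -y; the thin steel choke disc, 88 mm across, covers it when the choke is home and stands 45 mm off it when fully out.
- clamp_grip (a point): Middle of the clamp screw's red T-handle, on the screw's vertical axis, 153 mm above the table. The bar is 84 mm long along this point's x, 14 mm thick (y) and 22 mm tall, over a 26 mm hub whose foot is 130 mm high; pinch it from above across the 14 mm. The point turns with it; its direction when tight differs from case to case.
- clamp (a joint): Clamp screw angle, rad, counter-clockwise from above positive; 0 is tight (start). Thread left- or right-handed, unseen, differs from case to case: one way it is solid at 0, the other way it turns (0.15 N m friction) up to 3.2 and stays where left. Within about 1 rad of tight it locks the choke. It goes back to tight only with the choke at a click: home or fully out.
- choke_knob (a point): Centre of the black choke knob: a cylinder 44 mm in diameter, 50 mm long, its axis level along the burner's y, 80 mm above the table, 125 mm from the clamp screw's axis when home, on a 14 mm rod through the guide block. Pinch it from above across its diameter.
- choke (a joint): Choke position, m: 0 home (start), 0.045 fully out (end stop); moves along the burner's -y. A spring ball clicks at both ends: up to about 10 N to leave home (first 12 mm) and to pass the last ridge (33 to 45 mm), about 2 N of friction between.
- cup: Bystander: empty kraft paper cup, 80 mm across, 95 mm tall; origin under its middle.
- shaker: Bystander: amber glass shaker with a steel cap, 54 mm across, 105 mm tall; origin under its middle.
- tongs: Bystander: steel tongs lying flat, about 226 mm long (x) by 60 mm, 16 mm tall; origin under their middle.
- tray: Bystander: steel tray 160 x 230 x 25 mm with raw skewers; origin under its middle.

How it is judged (in metres and radians):
On the way, in this order (a step that is already met when the one before it is completed fails the run):
1. the clamp screw is slackened, at least 1.1 rad from tight, the choke still home ((value of joint clamp above 1.1 rad or value of joint clamp below -1.1 rad) and value of joint choke below 0.006 m), for 0.1 s.
2. the choke is pulled fully out, past its last click (at least 41 mm) (value of joint choke above 0.041 m), for 0.1 s.
3. the clamp screw is tight again (within 0.2 rad) with the choke out (value of joint clamp between -0.2 and 0.2 rad and value of joint choke above 0.041 m), for 0.2 s.
At the end, for the whole second after the job is handed in: The choke stands fully out (41 mm or more of its 45 mm) and the clamp screw is back within 0.2 rad of tight; both are released (all of step 3); the robot touches nothing.
It fails at once if the cup is knocked over or moved more than 40 mm (distance of cup from where it was at the start of the episode above 0.04 m or angle between cup's own z axis and vertical above 0.5 rad).
It fails at once if the shaker is knocked over or moved more than 40 mm (distance of shaker from where it was at the start of the episode above 0.04 m or angle between shaker's own z axis and vertical above 0.5 rad).
It fails at once if the tongs are moved more than 40 mm (distance of tongs from where it was at the start of the episode above 0.04 m).
It fails at once if the tray is moved more than 40 mm (distance of tray from where it was at the start of the episode above 0.04 m).
It also fails if it takes over 58 s, if anything falls off the work surface, if the arm or the gripper's body presses on something with over 40 N, if the wrist force passes 120 N, or if a joint passes its speed limit or range.

## Working session

There is one attempt and no reset: what is moved stays moved. The work goes in short steps, Python scripts to look and compute and a tool call to move; the robot and the scene stay as the last step left them, time stands still between calls to the robot, and variables do not carry over. Pictures are saved under pics/ and viewed, and the job is handed in when it is done.

Besides the shell and the picture viewer there is one more tool, called after "Call:" by a JSON object that holds its "op" and its "data", one argument or row to a line. jog_arm: Moves the arm, as the interface text tells. Its arguments: {"type":"object","properties":{"motion":{"type":"array"},"grip":{"type":"number"}},"required":["motion"]}

```bash
mkdir -p pics; ls; python3 - <<'E'
from bench import telemetry, viewer, bot
import cv2
print(telemetry.read_state())
import pickle
for n in ("side","top","wrist"):
    f=viewer.grab_frame(n); cv2.imwrite(f"pics/{n}0.png",f["pixels"]); pickle.dump(f,open(f"pics/{n}0.pkl","wb"))
    print(n,f["mtx"].round(1).tolist(),f["world_to_cam"].round(3).tolist())
E
```

```text
pics
{'clock': 0.0, 'joints': array([-1.28014995,  0.47777792,  0.02239133,  1.55644369, -0.01147501,
        1.10931766, -0.08310193]), 'qvel': array([ 0.00111118,  0.00164023,  0.00062007, -0.00165745, -0.00070677,
        0.00041166,  0.00053134]), 'joint_efforts': array([ 7.36382594e-05, -5.96450007e+01,  1.60798229e+00, -2.81200057e+01,
        1.23994367e-02,  9.16169083e-03, -2.87181479e-05]), 'tcp_pos': array([261.89833072, 621.47934254, 230.34489041]), 'orientation': array([ 0.69303418,  0.13941157,  0.69316244, -0.14069069]), 'wrist_force': array([-0.65733419,  0.28685445, -0.12905817]), 'ft_torque': array([-0.02109529,  0.00968169,  0.00604836]), 'opening': 85.39538325988187}
side [[362.9, 0.0, 311.9], [0.0, 362.9, 192.5], [0.0, 0.0, 1.0]] [[0.937, -0.349, -0.022, -592.513], [-0.226, -0.558, -0.799, 133.79], [0.266, 0.753, -0.602, 809.098], [0.0, 0.0, 0.0, 1.0]]
top [[405.3, 0.0, 310.6], [0.0, 405.3, 200.8], [0.0, 0.0, 1.0]] [[0.028, -1.0, 0.001, -120.697], [-0.989, -0.028, -0.147, 592.781], [0.147, 0.003, -0.989, 1047.915], [0.0, 0.0, 0.0, 1.0]]
wrist [[311.0, 0.0, 321.0], [0.0, 311.0, 195.5], [0.0, 0.0, 1.0]] [[0.388, 0.922, -0.0, -674.889], [0.884, -0.372, 0.285, -37.299], [0.263, -0.111, -0.958, 378.778], [0.0, 0.0, 0.0, 1.0]]
```

View pics/side0.png

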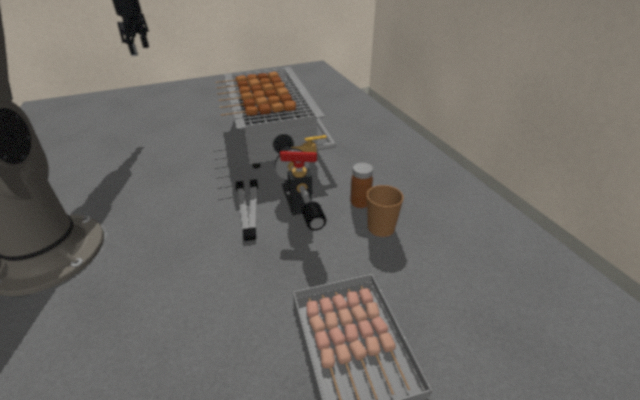

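View pics/top0.png

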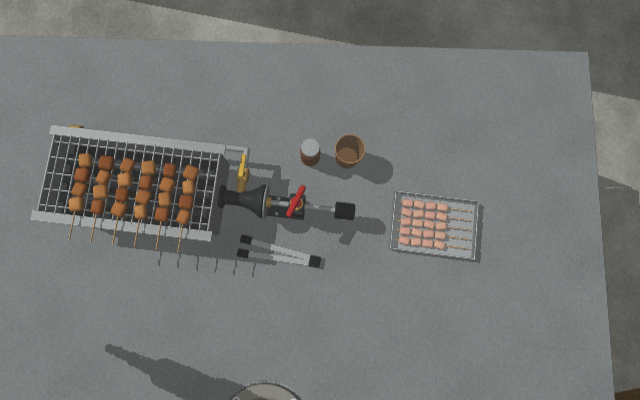

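View pics/wrist0.png

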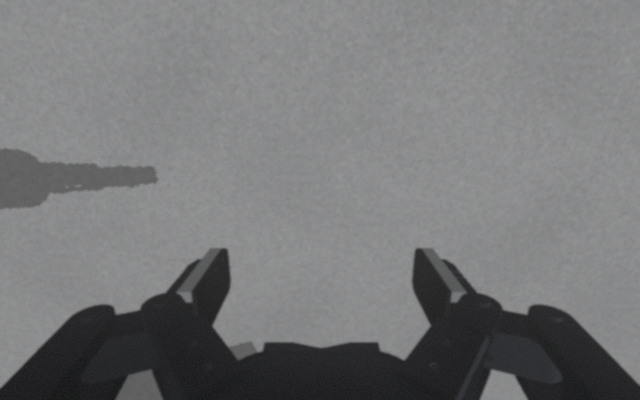

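The side and top views show the red bar at about (296,201) in top and the black knob at about (345,211). The grill is on the left (+y), the tongs sit at about (280,252), the shaker at (310,151), the cup at (349,150) and the tray at (435,225). The wrist view shows only bare table.

```bash
cat > h.py <<'E'
import numpy as np, cv2, pickle
from scipy.spatial.transform import Rotation as R
def ray(f,u,v):
    M=f["world_to_cam"];d=np.linalg.inv(f["mtx"])@[u,v,1.];Rm=M[:3,:3]
    return -Rm.T@M[:3,3], Rm.T@d
def onz(f,u,v,z):
    o,d=ray(f,u,v); return o+d*(z-o[2])/d[2]
def proj(f,p):
    M=f["world_to_cam"];c=M[:3,:3]@p+M[:3,3];q=f["mtx"]@c;return q[:2]/q[2]
def redmask(im):
    h=cv2.cvtColor(im,cv2.COLOR_BGR2HSV)
    return (((h[...,0]<6)|(h[...,0]>173))&(h[...,1]>170)&(h[...,2]>80)).astype(np.uint8)
def biggest(m):
    c,_=cv2.findContours(m,cv2.RETR_EXTERNAL,cv2.CHAIN_APPROX_NONE);return max(c,key=cv2.contourArea)
def quat(s): 
    w,x,y,z=s["orientation"];return R.from_quat([x,y,z,w])
E
python3 - <<'E'
from h import *
f=pickle.load(open("pics/top0.pkl","rb"));im=f["pixels"]
m=redmask(im);c=biggest(m);r=cv2.minAreaRect(c);print("red",r,cv2.contourArea(c))
b=cv2.boxPoints(r);print("box@164",[onz(f,*p,164).round(1).tolist() for p in b])
k=(im.max(2)<45).astype(np.uint8)
k[:, :325]=0;k[:,370:]=0;k[:190]=0;k[230:]=0
c=biggest(k);r=cv2.minAreaRect(c);print("knob",r);print(onz(f,*r[0],90).round(1))
for p in cv2.boxPoints(r): print(onz(f,*p,90).round(1))
g=pickle.load(open("pics/side0.pkl","rb"));ms=redmask(g["pixels"]);cs=biggest(ms);print("side red",cv2.minAreaRect(cs))
crop=im[110:290,200:400];cv2.imwrite("pics/topc.png",cv2.resize(crop,(800,720)[:2] and (660,594),interpolation=cv2.INTER_CUBIC))
cv2.imwrite("pics/sidec.png",cv2.resize(g["pixels"][120:270,220:420],(800,600),interpolation=cv2.INTER_CUBIC))
E
```

```text
red ((294.20001220703125, 200.10000610351562), (4.919349193572998, 32.199378967285156), 26.56505012512207) 95.0
box@164 [[546.1, -43.7, 164.0], [616.8, -75.7, 164.0], [611.7, -86.5, 164.0], [541.1, -54.3, 164.0]]
knob ((344.2154235839844, 214.27696228027344), (18.109071731567383, 7.938222408294678), 7.125016689300537)
[ 556.7 -191.3   90. ]
[ 548.7 -167.1   90. ]
[ 569.1 -169.2   90. ]
[ 564.6 -215.5   90. ]
[ 544.2 -213.3   90. ]
side red ((297.38775634765625, 158.75474548339844), (35.2204475402832, 14.577544212341309), 1.9749339818954468)
```

View pics/topc.png

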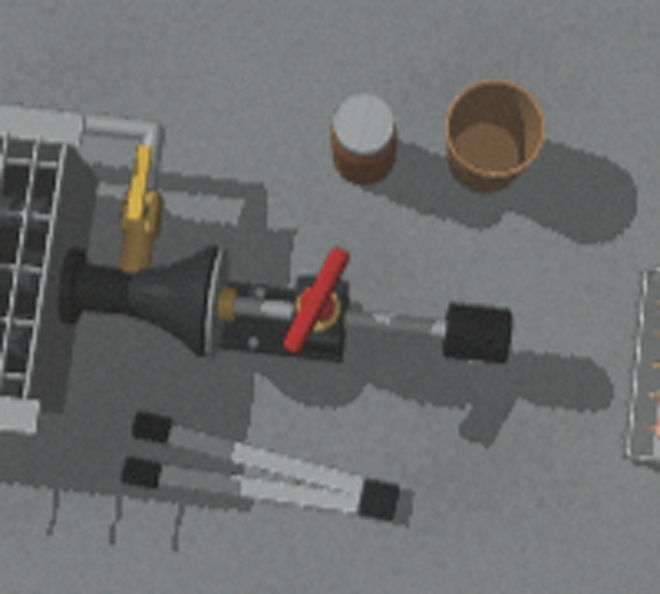

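View pics/sidec.png

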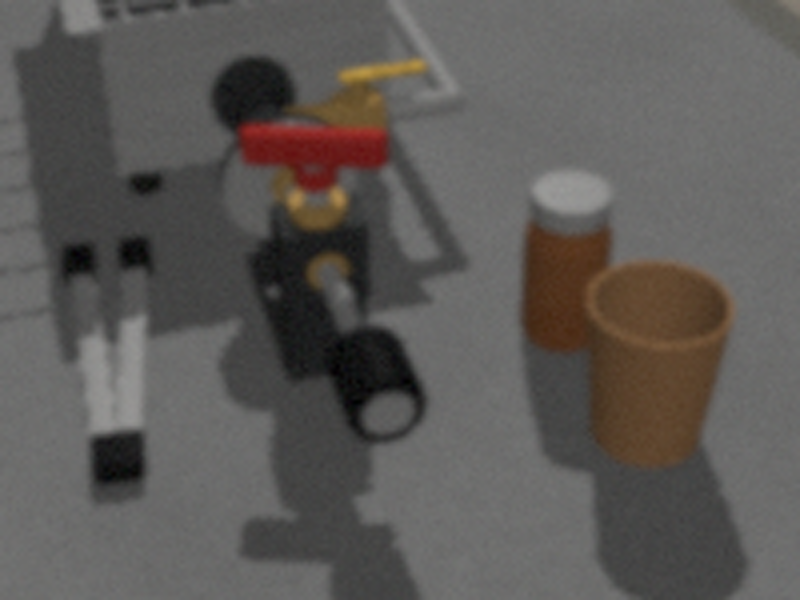

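The crops show the red bar centre near top-full (296,201), running up-right, and the knob centre near (345,210.6). The rod runs slightly downward to the right. The burner is clear around the bar. I'll refit with looser masks.

```bash
cat > red.py <<'E'
from h import *
def redloose(im):
    b,g,r=[im[...,i].astype(int) for i in range(3)]
    return ((r>1.9*g)&(r>1.9*b)&(r>70)&(abs(g-b)<35)).astype(np.uint8)
E
python3 - <<'E'
from red import *
f=pickle.load(open("pics/top0.pkl","rb"));im=f["pixels"]
m=redloose(im);m[:, :270]=0;m[:,325:]=0;m[:180]=0;m[225:]=0
ys,xs=np.nonzero(m);print(len(xs),xs.mean(),ys.mean())
c=biggest(m);r=cv2.minAreaRect(c);print(r)
b=cv2.boxPoints(r);bp=[onz(f,*p,160).round(1) for p in b];print(bp)
for z in(164,158,153): print(z,onz(f,*r[0],z).round(1),onz(f,xs.mean(),ys.mean(),z).round(1))
k=(im.max(2)<48).astype(np.uint8);k[:, :325]=0;k[:,370:]=0;k[:195]=0;k[225:]=0
n,l,st,ce=cv2.connectedComponentsWithStats(k);print(st,ce)
c=biggest(k);r=cv2.minAreaRect(c);print("knob",r)
print([onz(f,*p,80).round(1) for p in cv2.boxPoints(r)], onz(f,*r[0],90))
g=pickle.load(open("pics/side0.pkl","rb"));ms=redloose(g["pixels"]);ms[:, :270]=0;ms[:,325:]=0;ms[:140]=0;ms[170:]=0
ys,xs=np.nonzero(ms);print("side",xs.mean(),ys.mean(), xs.min(),xs.max(),ys.min(),ys.max())
for z in (150,153,164): print(onz(g,xs.mean(),ys.mean(),z))
# bell disc edge / rod angle from rod pixels
print([onz(f,200+u/3.3,110+v/3.3,80).round(1) for u,v in((480,333),(212,302))])
E
```

```text
224 295.1607142857143 201.07142857142858
((295.64404296875, 201.29202270507812), (10.24577808380127, 34.02610397338867), 34.69515609741211)
[array([548.8, -36. , 160. ]), array([618.2, -80.2, 160. ]), array([ 604.5, -101. ,  160. ]), array([535.4, -56.7, 160. ])]
164 [576.  -68.5 164. ] [576.5 -67.3 164. ]
158 [576.8 -68.3 158. ] [577.3 -67.1 158. ]
153 [577.6 -68.1 153. ] [578.1 -66.9 153. ]
[[     0      0    640    400 255738]
 [   335    203     20     17    262]] [[319.47416106 199.48817931]
 [344.72137405 211.03816794]]
knob ((344.6230773925781, 211.01541137695312), (18.605207443237305, 15.256271362304688), 7.125016689300537)
[array([ 548.9, -167. ,   80. ]), array([ 588.6, -171.1,   80. ]), array([ 583.9, -219.2,   80. ]), array([ 544.3, -214.8,   80. ])] [ 565.13003532 -192.20442123   90.        ]
side 298.0293398533007 157.04156479217605 279 316 150 167
[578.19782357 -64.77268526 150.        ]
[576.74791292 -69.48550501 153.        ]
[571.43157388 -86.7658441  164.        ]
[array([ 566.7, -195.2,   80. ]), array([585.4,  16.6,  80. ])]
```

```bash
cat > mv.py <<'E'
from h import *
import sys
from bench import telemetry
def goal(x,y,z,yaw):  # tool x down, tool y at yaw (deg) in world
    a=np.radians(yaw);X=np.array([0,0,-1.]);Y=np.array([np.cos(a),np.sin(a),0]);return np.array([x,y,z],float),R.from_matrix(np.c_[X,Y,np.cross(X,Y)])
def delta(x,y,z,yaw):
    s=telemetry.read_state();q=quat(s);p,r=goal(x,y,z,yaw)
    return np.r_[q.inv().apply(p-s["tcp_pos"])/10,(q.inv()*r).as_rotvec(degrees=True)].round(2)
def show():
    s=telemetry.read_state();m=quat(s).as_matrix()
    print("t",round(s["clock"],2),"tcp",s["tcp_pos"].round(1),"yawY",np.degrees(np.arctan2(m[1,1],m[0,1])).round(1),"down",m[:,0].round(3),"q",s["joints"].round(2),"F",s["wrist_force"].round(1),"T",s["ft_torque"].round(2),"open",round(s["opening"],1))
if __name__=="__main__":
    show()
    if len(sys.argv)>4: print(delta(*map(float,sys.argv[1:5])).tolist())
E
python3 mv.py 577 -68 300 64; python3 mv.py 577 -68 300 -116
```

```text
t 0.15 tcp [261.9 621.6 230.5] yawY 67.2 down [-0.    -0.001 -1.   ] q [-1.28  0.48  0.02  1.56 -0.01  1.11 -0.08] F [ 0.7 -0.4 -0.4] T [ 0.03 -0.01  0.04] open 85.5
[-6.87, -51.33, 55.81, 3.15, 0.01, 0.09]
t 0.15 tcp [261.9 621.6 230.5] yawY 67.2 down [-0.    -0.001 -1.   ] q [-1.28  0.48  0.02  1.56 -0.01  1.11 -0.08] F [ 0.7 -0.4 -0.4] T [ 0.03 -0.01  0.04] open 85.5
[-6.87, -51.33, 55.81, -176.85, -0.13, 0.01]
```

Call:
{"op": "jog_arm", "data": {
  "motion": [
    [-5, 0, 0, 0, 0, 0],
    [-6.9, -4, 4.5, 0, 0, 0],
    [-6.9, -8, 9, 0, 0, 0],
    [-6.9, -12, 13, 0, 0, 0],
    [-6.9, -15, 16.5, 1, 0, 0],
    [-6.9, -18, 20, 1, 0, 0],
    [-6.9, -22, 24, 2, 0, 0],
    [-6.9, -26, 28, 2, 0, 0],
    [-6.9, -29, 32, 3, 0, 0],
    [-6.9, -33, 36, 3, 0, 0],
    [-6.9, -37, 40, 3, 0, 0],
    [-6.9, -40, 44, 3, 0, 0]
  ]
}}

```text
clock: 1.35
tcp_pos: [491.0, 122.4, 300.2]
orientation: [0.689, 0.158, 0.689, -0.158]
wrist_force: [1.0, 0.7, -0.2]
opening: 85.6
```

```bash
python3 mv.py 577 -68 300 64
```

```text
t 1.35 tcp [491.  122.4 300.2] yawY 64.2 down [-0.    -0.001 -1.   ] q [-0.67  0.13  0.33  1.88 -0.04  1.14  0.8 ] F [ 1.   0.7 -0.2] T [ 0.05 -0.09  0.07] open 85.6
[0.03, -13.38, 16.04, 0.16, -0.0, 0.06]
```

Call:
{"op": "jog_arm", "data": {
  "motion": [
    [0, -4, 5, 0, 0, 0],
    [0, -8, 9, 0, 0, 0],
    [0, -11, 13, 0, 0, 0],
    [0, -13.4, 16, 0, 0, 0],
    [0, -13.4, 16, 0, 0, 0],
    [0, -13.4, 16, 0, 0, 0]
  ]
}}

```text
clock: 1.95
tcp_pos: [576.6, -70.4, 299.9]
orientation: [0.689, 0.159, 0.689, -0.16]
wrist_force: [-0.3, 1.9, -0.2]
opening: 85.5
```

```bash
cat > look.py <<'E'
from red import *
from mv import show
from bench import viewer
import sys
t=sys.argv[1]
for n in sys.argv[2:]:
    f=viewer.grab_frame(n); cv2.imwrite(f"pics/{n}{t}.png",f["pixels"]); pickle.dump(f,open(f"pics/{n}{t}.pkl","wb"))
show()
E
python3 look.py 1 wrist top
```

```text
t 2.05 tcp [576.2 -66.5 299.9] yawY 64.2 down [-0.002 -0.    -1.   ] q [-0.37  0.28  0.47  1.73 -0.13  1.17  1.26] F [-0.5  0.  -0.2] T [ 0.03 -0.02 -0.04] open 85.5
```

View pics/wrist1.png

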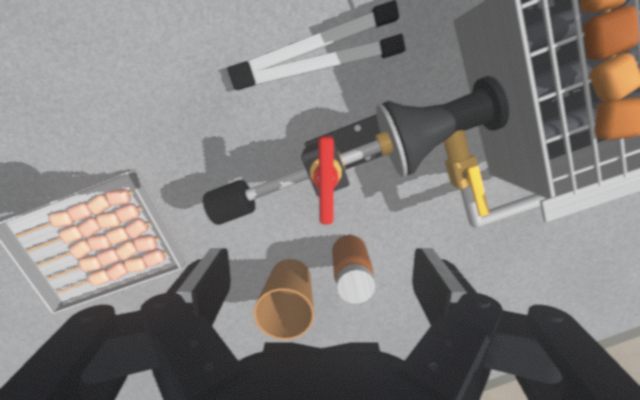

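The wrist view shows the red bar almost vertical between (325,140) and (327,222), so it lies nearly square to the jaws. The knob is at about (229,201). I'll measure both.

```bash
python3 - <<'E'
from red import *
f=pickle.load(open("pics/wrist1.pkl","rb"));im=f["pixels"]
m=redmask(im);c=biggest(m);r=cv2.minAreaRect(c);print(r)
b=cv2.boxPoints(r);P=[onz(f,*p,164)[:2] for p in b];print(np.round(P,1))
e=sorted([(np.linalg.norm(P[i]-P[(i+1)%4]),i) for i in range(4)])
i=e[-1][1];d=P[i]-P[(i+1)%4];print("len",e,"dir",np.degrees(np.arctan2(d[1],d[0])),"ctr",np.mean(P,0))
k=(im.max(2)<60).astype(np.uint8);k[:,:198]=0;k[:,262:]=0;k[:175]=0;k[230:]=0
c=biggest(k);r=cv2.minAreaRect(c);print("knob",r,onz(f,*r[0],80).round(1),onz(f,*r[0],90).round(1))
# triangulate knob & bar with top0
g=pickle.load(open("pics/top0.pkl","rb"))
def tri(a,ua,b,ub):
    o1,d1=ray(a,*ua);o2,d2=ray(b,*ub);A=np.c_[d1,-d2];t=np.linalg.lstsq(A,o2-o1,rcond=None)[0];p,q=o1+d1*t[0],o2+d2*t[1];return ((p+q)/2).round(1),np.linalg.norm(p-q).round(1)
print(tri(f,r[0],g,(344.7,211.0)))
E
```

```text
((328.5116882324219, 179.8746337890625), (84.05271911621094, 15.398733139038086), 88.21009063720703)
[[537.7 -52.5]
 [543.3 -40. ]
 [616.4 -71.9]
 [610.4 -85.3]]
len [(np.float64(13.651588676875853), 0), (np.float64(14.775146291883878), 2), (np.float64(79.76281132403366), 1), (np.float64(79.79818449048597), 3)] dir -24.332781428307683 ctr [576.94081418 -62.41544655]
knob ((228.1781005859375, 201.8082275390625), (32.537437438964844, 44.475643157958984), 69.44395446777344) [ 565.7 -191.4   80. ] [ 564.2 -187.1   90. ]
(array([ 566.8, -193.7,   74.4]), np.float64(0.6))
```

```bash
python3 look.py 2 wrist; python3 - <<'E'
from red import *
f=pickle.load(open("pics/wrist2.pkl","rb"));im=f["pixels"]
m=redmask(im)
ys,xs=np.nonzero(m)
rows=[y for y in range(ys.min(),ys.max()+1)]
for y in rows[::6]: print(y,xs[ys==y].min(),xs[ys==y].max())
y0,y1=ys.min(),ys.max()
print(onz(f,np.median(xs),y0,164).round(1),onz(f,np.median(xs),y1+1,164).round(1),onz(f,np.median(xs)+.5,(y0+y1+1)/2,164).round(1), np.median(xs))
k=(im.max(2)<60).astype(np.uint8);k[:,:198]=0;k[:,262:]=0;k[:175]=0;k[230:]=0
c=biggest(k);r=cv2.minAreaRect(c);print("knob",r,onz(f,*r[0],80).round(1),onz(f,*r[0],90).round(1))
E
```

```text
t 2.1 tcp [576.1 -65.8 300. ] yawY 64.3 down [-0.001  0.    -1.   ] q [-0.37  0.28  0.47  1.73 -0.13  1.17  1.26] F [-0.6  1.  -0.4] T [0.03 0.01 0.02] open 85.5
141 318 326
147 316 328
153 317 328
159 317 328
165 317 327
171 317 330
177 317 332
183 317 332
189 317 328
195 318 326
201 318 326
207 318 326
213 319 326
219 319 326
[540.3 -47.6 164. ] [612.5 -82.3 164. ] [575.2 -63.8 164. ] 322.0
knob ((224.5391845703125, 203.6522979736328), (32.32863998413086, 45.69198226928711), 69.86369323730469) [ 565.9 -192.1   80. ] [ 564.4 -187.8   90. ]
```

```bash
python3 mv.py 576.5 -66 200 65
```

```text
t 2.1 tcp [576.1 -65.8 300. ] yawY 64.3 down [-0.001  0.    -1.   ] q [-0.37  0.28  0.47  1.73 -0.13  1.17  1.26] F [-0.6  1.  -0.4] T [0.03 0.01 0.02] open 85.5
[10.0, 0.0, 0.06, -0.69, -0.08, 0.03]
```

Call:
{"op": "jog_arm", "data": {
  "motion": [
    [4, 0, 0, 0, 0, 0],
    [8, 0, 0.1, -0.7, 0, 0],
    [10, 0, 0.1, -0.7, 0, 0],
    [10, 0, 0.1, -0.7, 0, 0],
    [10, 0, 0.1, -0.7, 0, 0]
  ],
  "grip": 5
}}

```text
clock: 2.6
tcp_pos: [577.1, -64.7, 200.6]
orientation: [0.69, 0.152, 0.691, -0.152]
wrist_force: [0.1, 0.2, -0.1]
opening: 50.2
```

```bash
python3 look.py 3 wrist side;python3 - <<'E'
from red import *
f=pickle.load(open("pics/wrist3.pkl","rb"));im=f["pixels"]
m=redmask(im)
ys,xs=np.nonzero(m)
for y in range(ys.min(),ys.max()+1,8): print(y,xs[ys==y].min(),xs[ys==y].max())
# where TCP axis point at z=164 projects
print(proj(f,np.array([576.5,-66,164])),proj(f,np.array([576.5,-66,142])))
E
```

```text
t 2.7 tcp [577.9 -65.5 201.8] yawY 65.1 down [ 0.001  0.001 -1.   ] q [-0.34  0.37  0.44  1.84 -0.19  0.97  1.32] F [ 0.6 -0.3  0.8] T [-0.01 -0.   -0.01] open 50.3
160 315 327
168 310 329
176 311 328
184 310 328
192 310 328
200 310 330
208 311 334
216 311 334
224 311 330
232 312 325
240 311 323
248 311 319
256 311 323
264 311 325
272 312 325
280 311 324
[317.7687733 225.4273596] [318.04269451 213.40416909]
```

View pics/wrist3.png

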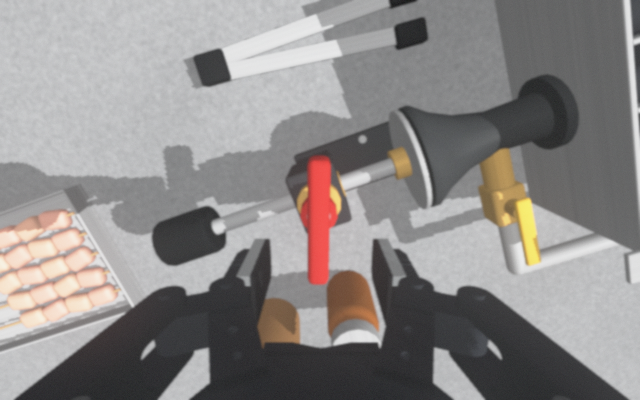

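The bar lies vertical at u≈311–328, mid-way between the pads at 266 and 375. Its centre is at v≈222 and my estimate projects to 225, so it is aligned. Next I descend and close.

```bash
python3 mv.py 576.5 -65.5 144 65
```

```text
t 2.7 tcp [577.9 -65.5 201.8] yawY 65.1 down [ 0.001  0.001 -1.   ] q [-0.34  0.37  0.44  1.84 -0.19  0.97  1.32] F [ 0.6 -0.3  0.8] T [-0.01 -0.   -0.01] open 50.3
[5.78, -0.07, -0.14, 0.07, 0.06, -0.06]
```

Call:
{"op": "jog_arm", "data": {
  "motion": [
    [3, 0, 0, 0, 0, 0],
    [5, 0, 0, 0, 0, 0],
    [5.8, 0, -0.1, 0, 0, 0],
    [5.8, 0, -0.1, 0, 0, 0],
    [5.8, 0, -0.1, 0, 0, 0]
  ]
}}

```text
clock: 3.2
tcp_pos: [578.0, -65.1, 145.1]
orientation: [0.692, 0.153, 0.689, -0.152]
wrist_force: [0.6, -0.1, -0.0]
opening: 49.8
```

Call:
{"op": "jog_arm", "data": {
  "motion": [
    [0, 0, 0, 0, 0, 0],
    [0, 0, 0, 0, 0, 0],
    [0, 0, 0, 0, 0, 0],
    [0, 0, 0, 0, 0, 0],
    [0, 0, 0, 0, 0, 0],
    [0, 0, 0, 0, 0, 0]
  ],
  "grip": 0
}}

```text
clock: 3.8
tcp_pos: [572.0, -64.1, 148.9]
orientation: [0.687, 0.154, 0.694, -0.151]
wrist_force: [-32.1, 5.7, 46.2]
opening: 12.5
```

```bash
python3 look.py 4 wrist
```

```text
t 3.85 tcp [572.  -64.1 148.9] yawY 65.0 down [-0.008  0.006 -1.   ] q [-0.32  0.44  0.42  1.89 -0.23  0.87  1.35] F [-33.2   5.9  46.5] T [ 1.2   7.15 -0.03] open 12.5
```

View pics/wrist4.png

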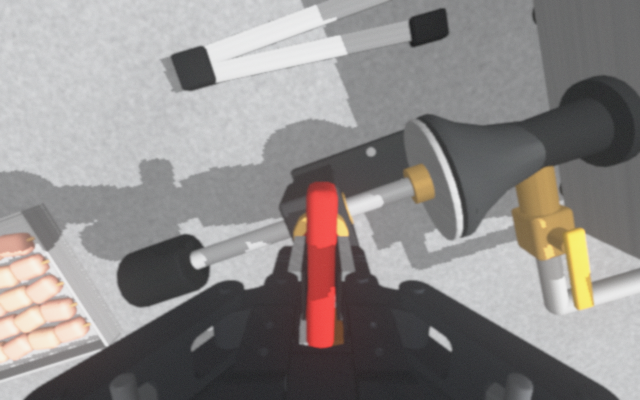

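The bar is gripped (opening 12.5 mm), but the fingers swinging forward pressed on the hub: 46 N up, TCP raised 4 mm. I'll relax by setting the target at the present pose and slightly up.

Call:
{"op": "jog_arm", "data": {
  "motion": [
    [-0.1, 0, 0, 0, 0, 0],
    [-0.1, 0, 0, 0, 0, 0],
    [-0.1, 0, 0, 0, 0, 0]
  ]
}}

```text
clock: 4.15
tcp_pos: [570.0, -63.4, 150.0]
orientation: [0.685, 0.155, 0.695, -0.151]
wrist_force: [-6.5, 3.4, 2.3]
opening: 12.3
```

```bash
python3 mv.py
```

```text
t 4.15 tcp [570.  -63.4 150. ] yawY 65.0 down [-0.013  0.008 -1.   ] q [-0.32  0.43  0.42  1.89 -0.23  0.88  1.35] F [-6.5  3.4  2.3] T [0.66 1.83 0.01] open 12.3
```

Call:
{"op": "jog_arm", "data": {
  "motion": [
    [0, 0, 0, 0, 0, 0],
    [0, 0, 0, 0, 0, 0],
    [-0.5, 0, 0, 0, 0, 0],
    [-0.5, 0, 0, 0, 0, 0]
  ],
  "grip": 4
}}

```text
clock: 4.55
tcp_pos: [571.4, -63.8, 156.3]
orientation: [0.686, 0.155, 0.694, -0.151]
wrist_force: [0.1, -0.4, -0.2]
opening: 39.9
```

```bash
python3 mv.py 576.8 -66 151.5 65
```

```text
t 4.55 tcp [571.4 -63.8 156.3] yawY 65.0 down [-0.01   0.007 -1.   ] q [-0.32  0.43  0.42  1.89 -0.23  0.89  1.35] F [ 0.1 -0.4 -0.2] T [-0.03 -0.05 -0.01] open 39.9
[0.47, 0.03, 0.59, 0.02, -0.69, -0.15]
```

Call:
{"op": "jog_arm", "data": {
  "motion": [
    [0.4, 0, 0.6, 0, -0.7, -0.1],
    [0.4, 0, 0.6, 0, -0.7, -0.1],
    [0.4, 0, 0.6, 0, -0.7, -0.1],
    [0.4, 0, 0.6, 0, -0.7, -0.1]
  ]
}}

```text
clock: 4.95
tcp_pos: [576.7, -66.3, 152.0]
orientation: [0.69, 0.153, 0.69, -0.153]
wrist_force: [-0.4, -0.0, 0.0]
opening: 39.8
```

Call:
{"op": "jog_arm", "data": {
  "motion": [
    [0, 0, 0, 0, 0, 0],
    [0, 0, 0, 0, 0, 0],
    [0, 0, 0, 0, 0, 0],
    [0, 0, 0, 0, 0, 0],
    [0, 0, 0, 0, 0, 0]
  ],
  "grip": 0
}}

```text
clock: 5.45
tcp_pos: [573.7, -65.0, 153.6]
orientation: [0.688, 0.154, 0.693, -0.152]
wrist_force: [-16.8, 4.2, 25.5]
opening: 12.0
```

```bash
python3 mv.py 576.8 -66 151.5 65
```

```text
t 5.45 tcp [573.7 -65.  153.6] yawY 65.0 down [-0.006  0.004 -1.   ] q [-0.32  0.43  0.42  1.89 -0.23  0.88  1.35] F [-16.8   4.2  25.5] T [ 1.02  3.48 -0.03] open 12.0
[0.21, 0.04, 0.32, 0.03, -0.4, -0.08]
```

Gripped squarely near the bar's middle. First trial: a small counter-clockwise turn (negative about the tool's x), watching the torque.

Call:
{"op": "jog_arm", "data": {
  "motion": [
    [0, 0, 0, -2, 0, 0],
    [0, 0, 0, -4, 0, 0],
    [0, 0, 0, -6, 0, 0],
    [0, 0, 0, -6, 0, 0]
  ]
}}

```text
clock: 5.85
tcp_pos: [573.2, -65.3, 153.9]
orientation: [0.695, 0.118, 0.7, -0.115]
wrist_force: [-3.7, -0.6, 2.8]
opening: 11.9
```

```bash
python3 mv.py
```

```text
t 5.85 tcp [573.2 -65.3 153.9] yawY 71.0 down [-0.007  0.005 -1.   ] q [-0.3   0.43  0.39  1.88 -0.21  0.88  1.44] F [-3.7 -0.6  2.8] T [0.05 0.67 0.04] open 11.9
```

```bash
python3 look.py 5 wrist top
```

```text
t 5.95 tcp [573.2 -65.3 153.9] yawY 71.0 down [-0.007  0.004 -1.   ] q [-0.3   0.43  0.39  1.88 -0.21  0.88  1.44] F [-4.  -0.2  4.7] T [-0.05  0.88  0.09] open 12.0
```

View pics/wrist5.png

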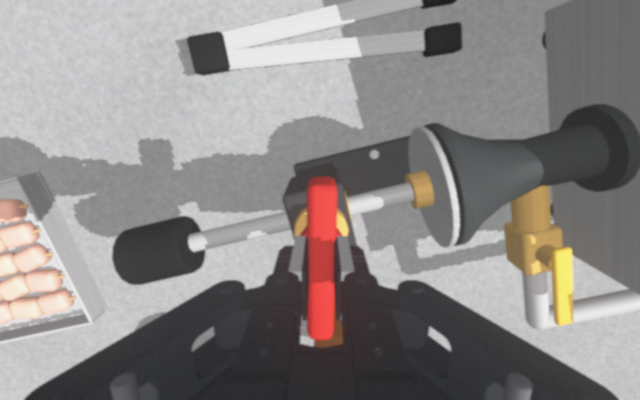

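The bar stayed upright between the pads while the scene turned 6° under it, with little torque. So it gives counter-clockwise, a right-hand thread. I'll continue the turn.

Call:
{"op": "jog_arm", "data": {
  "motion": [
    [0, -0.03, 0, -6, 0, 0],
    [0, -0.08, 0, -12, 0, 0],
    [0, -0.11, 0, -18, 0, 0],
    [0, -0.15, 0, -24, 0, 0],
    [0, -0.18, 0.1, -30, 0, 0],
    [0, -0.2, 0.1, -36, 0, 0],
    [0, -0.2, 0.1, -36, 0, 0]
  ]
}}

```text
clock: 6.65
tcp_pos: [573.1, -67.9, 153.9]
orientation: [0.697, -0.102, 0.702, 0.106]
wrist_force: [-3.6, -0.6, 3.7]
opening: 12.4
```

```bash
python3 mv.py 576.8 -66 152 143
```

```text
t 6.65 tcp [573.1 -67.9 153.9] yawY 107.0 down [-0.008  0.004 -1.   ] q [-0.18  0.41  0.25  1.88 -0.13  0.88  2.  ] F [-3.6 -0.6  3.7] T [-0.25  0.72  0.21] open 12.4
[0.18, 0.08, 0.41, -36.03, -0.22, -0.45]
```

Call:
{"op": "jog_arm", "data": {
  "motion": [
    [0, -0.04, 0, -6, 0, 0],
    [0, -0.08, 0, -12, 0, 0],
    [0, -0.12, 0, -18, 0, 0],
    [0, -0.16, 0, -24, 0, 0],
    [0, -0.2, 0.1, -30, 0, 0],
    [0, -0.22, 0.1, -36, 0, 0],
    [0, -0.24, 0.14, -39, 0, 0],
    [0, -0.24, 0.14, -39, 0, 0]
  ]
}}

```text
clock: 7.45
tcp_pos: [574.8, -70.3, 153.8]
orientation: [0.623, -0.328, 0.627, 0.333]
wrist_force: [-3.6, -1.6, 4.7]
opening: 12.1
```

```bash
python3 look.py 6 wrist top
```

```text
t 7.55 tcp [574.8 -70.3 153.8] yawY 145.8 down [-0.008  0.004 -1.   ] q [-0.06  0.41  0.09  1.86 -0.05  0.88  2.61] F [-2.6 -2.1  5.1] T [-0.6   0.83  0.02] open 12.3
```

View pics/wrist6.png

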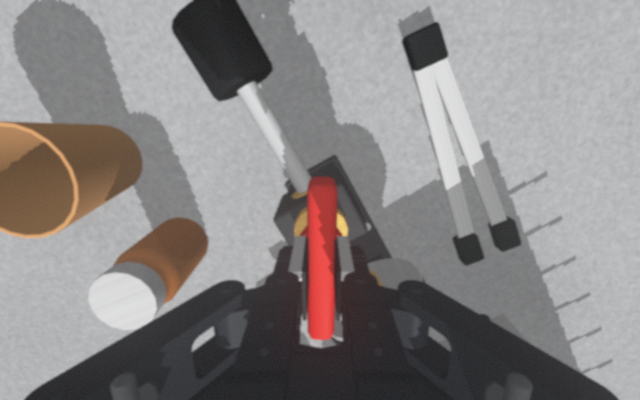

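The bar is still squarely in the pads after 81° (1.41 rad), and the choke has not moved. Now I release, rise, and go to the knob.

Call:
{"op": "jog_arm", "data": {
  "motion": [
    [0, 0, 0, 0, 0, 0],
    [0, 0, 0, 0, 0, 0],
    [-2, 0, 0, 0, 0, 0],
    [-5, 0, 0, 0, 0, 0],
    [-8, 0, 0, 0, 0, 0],
    [-8, 0, 0, 8, 0, 0],
    [-8, 0, 0, 16, 0, 0],
    [-8, 0, 0, 24, 0, 0],
    [-8, 0, 0, 32, 0, 0],
    [-8, 0, 0, 40, 0, 0],
    [-8, 0, 0, 48, 0, 0],
    [-8, 0, 0, 56, 0, 0]
  ],
  "grip": 6
}}

```text
clock: 8.75
tcp_pos: [576.0, -69.8, 233.7]
orientation: [0.705, 0.005, 0.71, -0.002]
wrist_force: [0.7, 0.4, 0.0]
opening: 60.3
```

```bash
python3 mv.py 566 -192.5 200 -5.3
```

```text
t 8.75 tcp [576.  -69.8 233.7] yawY 89.4 down [-0.007  0.004 -1.   ] q [-0.21  0.33  0.28  1.8  -0.11  1.04  1.68] F [0.7 0.4 0. ] T [ 0.02 -0.01 -0.06] open 60.3
[3.33, -12.3, -0.86, 94.74, -0.51, 0.16]
```

Call:
{"op": "jog_arm", "data": {
  "motion": [
    [0, -3, 0, 8, 0, 0],
    [0, -6, 0, 16, 0, 0],
    [0, -9, -0.4, 24, 0, 0],
    [0, -12.3, -0.9, 32, 0, 0],
    [0, -12.3, -0.9, 40, 0, 0],
    [0, -12.3, -0.9, 48, 0, 0],
    [0, -12.3, -0.9, 56, 0, 0],
    [0, -12.3, -0.9, 64, 0, 0],
    [0, -12.3, -0.9, 72, 0, 0],
    [0, -12.3, -0.9, 80, 0, 0],
    [1, -12.3, -0.9, 88, 0, 0],
    [2, -12.3, -0.9, 94.7, -0.5, 0.2]
  ],
  "grip": 8
}}

```text
clock: 9.95
tcp_pos: [566.9, -191.9, 213.2]
orientation: [0.476, 0.524, 0.475, -0.523]
wrist_force: [0.3, 0.1, -0.4]
opening: 79.9
```

Call:
{"op": "jog_arm", "data": {
  "motion": [
    [0, 0, 0, 0, 0, 0],
    [0, 0, 0, 0, 0, 0]
  ]
}}

```text
clock: 10.15
tcp_pos: [567.5, -191.3, 213.1]
orientation: [0.477, 0.524, 0.475, -0.522]
wrist_force: [-0.4, -0.2, -0.2]
opening: 80.1
```

```bash
python3 look.py 7 wrist top side; python3 mv.py 566 -192.5 140 -5.3; python3 - <<'E'
from red import *
f=pickle.load(open("pics/wrist7.pkl","rb"))
for p in((566,-192.5,102),(566,-192.5,80),(577,-68,164)): print(proj(f,np.array(p)))
E
```

```text
t 10.3 tcp [ 567.5 -192.   213.7] yawY -5.5 down [ 0.004  0.    -1.   ] q [-0.28  0.43  0.67  1.8  -0.31  1.02  0.42] F [-0.5 -0.4 -0.4] T [-0.03 -0.01  0.02] open 79.7
t 10.3 tcp [ 567.5 -192.   213.7] yawY -5.5 down [ 0.004  0.    -1.   ] q [-0.28  0.43  0.67  1.8  -0.31  1.02  0.42] F [-0.5 -0.4 -0.4] T [-0.03 -0.01  0.02] open 79.7
[7.37, -0.17, 0.07, -0.16, -0.03, -0.21]
[318.89404746 194.41584129]
[318.96463284 187.71487398]
[316.96559332   6.4763251 ]
```

View pics/wrist7.png

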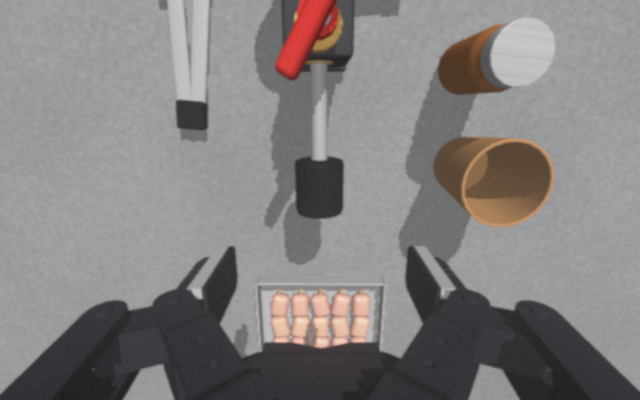

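View pics/top7.png

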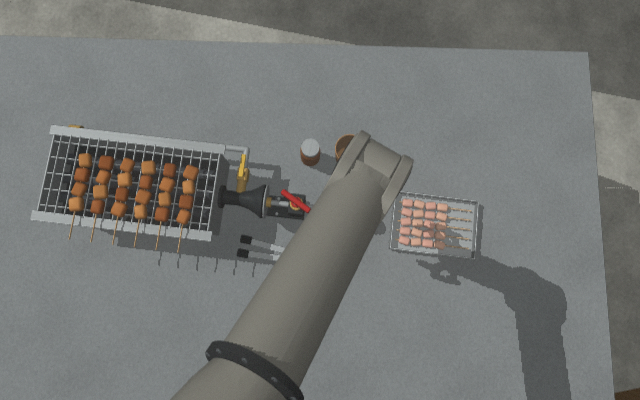

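The wrist view shows the knob at (319,187), which matches the projection (319,188), and the rod vertical, so the tool is aligned. The top view confirms the red bar has turned. I'll check the cup clearance before descending.

```bash
python3 - <<'E'
from red import *
g=pickle.load(open("pics/top0.pkl","rb"))
print("cup rim",onz(g,350,150,95).round(),"shaker",onz(g,310,148,105).round(),"tongs",onz(g,315,261,16).round(),"tray edge",onz(g,392,225,25).round())
E
python3 mv.py 566.5 -192.5 62 -5.3
```

```text
cup rim [ 726. -203.   95.] shaker [725. -99. 105.] tongs [ 436. -120.   16.] tray edge [ 539. -327.   25.]
t 10.3 tcp [ 567.5 -192.   213.7] yawY -5.5 down [ 0.004  0.    -1.   ] q [-0.28  0.43  0.67  1.8  -0.31  1.02  0.42] F [-0.5 -0.4 -0.4] T [-0.03 -0.01  0.02] open 79.7
[15.17, -0.15, 0.07, -0.16, -0.03, -0.21]
```

Call:
{"op": "jog_arm", "data": {
  "motion": [
    [4, 0, 0, 0, 0, 0],
    [8, 0, 0, 0, 0, 0],
    [12, -0.1, 0.1, 0, 0, 0],
    [14.5, -0.1, 0.1, 0, 0, 0],
    [15.5, -0.1, 0.1, 0, 0, 0],
    [15.5, -0.1, 0.1, 0, 0, 0],
    [15.5, -0.1, 0.1, 0, 0, 0]
  ]
}}

```text
clock: 11.0
tcp_pos: [568.0, -193.4, 60.1]
orientation: [0.477, 0.525, 0.474, -0.522]
wrist_force: [-0.4, -0.2, 0.6]
opening: 79.7
```

Call:
{"op": "jog_arm", "data": {
  "motion": [
    [0, 0, 0, 0, 0, 0],
    [0, 0, 0, 0, 0, 0],
    [0, 0, 0, 0, 0, 0],
    [0, 0, 0, 0, 0, 0],
    [0, 0, 0, 0, 0, 0]
  ],
  "grip": 0
}}

```text
clock: 11.5
tcp_pos: [566.2, -193.6, 61.3]
orientation: [0.476, 0.524, 0.475, -0.522]
wrist_force: [-7.8, 1.7, 12.6]
opening: 42.8
```

```bash
python3 mv.py 566.5 -192.5 60 -5.3
```

```text
t 11.5 tcp [ 566.2 -193.6   61.3] yawY -5.5 down [ 0.003  0.001 -1.   ] q [-0.18  0.62  0.55  1.9  -0.47  0.74  0.54] F [-7.8  1.7 12.6] T [0.34 1.8  0.19] open 42.8
[0.13, 0.02, -0.11, -0.18, -0.08, -0.18]
```

Call:
{"op": "jog_arm", "data": {
  "motion": [
    [0, 0, 0.4, 0, 0, 0],
    [0, 0, 0.8, 0, 0, 0],
    [0, 0, 1.2, 0, 0, 0],
    [0, 0, 1.7, 0, 0, 0],
    [0, 0, 2.2, 0, 0, 0],
    [0, 0, 2.7, 0, 0, 0],
    [0, 0, 3.2, 0, 0, 0],
    [0, 0, 3.7, 0, 0, 0],
    [0, 0, 4.2, 0, 0, 0],
    [0, 0, 4.6, 0, 0, 0],
    [0, 0, 4.9, 0, 0, 0],
    [0, 0, 4.9, 0, 0, 0]
  ]
}}

```text
clock: 12.7
tcp_pos: [562.1, -238.3, 61.3]
orientation: [0.475, 0.525, 0.477, -0.52]
wrist_force: [-2.4, 14.5, 8.7]
opening: 42.9
```

```bash
python3 look.py 8 wrist side
```

```text
t 12.8 tcp [ 562.1 -238.2   61.3] yawY -5.4 down [ 0.002  0.007 -1.   ] q [-0.09  0.64  0.54  1.87 -0.47  0.76  0.62] F [-1.3 13.8  8.4] T [ 2.7   0.18 -0.17] open 42.6
```

View pics/wrist8.png

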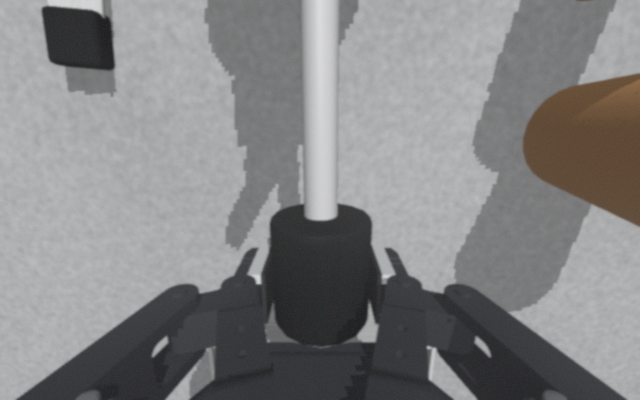

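The knob sits in the pads with a long bare rod behind it. The TCP moved 44.8 mm, and the 14 N reaction says it is at the stop. I release, rise and verify.

Call:
{"op": "jog_arm", "data": {
  "motion": [
    [0, 0, 0, 0, 0, 0],
    [0, 0, 0, 0, 0, 0],
    [0, 0, 0, 0, 0, 0],
    [-3, 0, 0, 0, 0, 0],
    [-7, 0, 0, 0, 0, 0],
    [-11, 0, 0, 0, 0, 0],
    [-15, 0, 0, 0, 0, 0],
    [-18, 0, 0, 0, 0, 0],
    [-18, 0, 0, 0, 0, 0]
  ],
  "grip": 8
}}

```text
clock: 13.7
tcp_pos: [563.6, -242.3, 246.2]
orientation: [0.477, 0.527, 0.474, -0.519]
wrist_force: [-0.2, 0.1, 0.4]
opening: 80.1
```

```bash
python3 look.py 9 wrist side;python3 mv.py 576.5 -68 238 145.8;python3 - <<'E'
from red import *
f=pickle.load(open("pics/wrist9.pkl","rb"));im=f["pixels"]
k=(im.max(2)<60).astype(np.uint8);k[:,:270]=0;k[:,370:]=0;k[:120]=0;k[240:]=0
c=biggest(k);r=cv2.minAreaRect(c);print("knob",r,onz(f,*r[0],80).round(1))
m=redmask(im);c=biggest(m);print(cv2.boundingRect(c))
E
```

```text
t 13.8 tcp [ 561.6 -240.5  241.9] yawY -5.4 down [ 0.004  0.007 -1.   ] q [-0.2   0.42  0.68  1.74 -0.3   1.09  0.49] F [ 0.4 -0.2 -0.9] T [0.02 0.03 0.07] open 80.1
t 13.8 tcp [ 561.6 -240.5  241.9] yawY -5.4 down [ 0.004  0.007 -1.   ] q [-0.2   0.42  0.68  1.74 -0.3   1.09  0.49] F [ 0.4 -0.2 -0.9] T [0.02 0.03 0.07] open 80.1
[0.51, -0.15, -17.31, -151.22, 0.11, -0.6]
knob ((317.0181579589844, 173.15228271484375), (51.785579681396484, 40.956424713134766), 88.40885925292969) [ 562.  -236.3   80. ]
(286, 0, 10, 4)
```

View pics/wrist9.png

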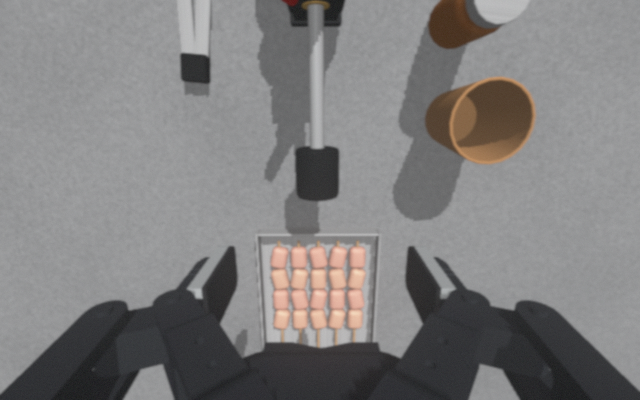

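The knob is now at (562,-236), about 44.4 mm from home, so the choke is fully out. I go back to the bar at the angle where I left it.

Call:
{"op": "jog_arm", "data": {
  "motion": [
    [0, 0, -2, -8, 0, 0],
    [0, 0, -5, -16, 0, 0],
    [0, 0, -8, -24, 0, 0],
    [0, 0, -11, -32, 0, 0],
    [0, 0, -14, -40, 0, 0],
    [0, 0, -17.3, -48, 0, 0],
    [0, 0, -17.3, -56, 0, 0],
    [0, 0, -17.3, -64, 0, 0],
    [0, 0, -17.3, -72, 0, 0],
    [0, 0, -17.3, -80, 0, 0],
    [0, 0, -17.3, -88, 0, 0],
    [0, 0, -17.3, -96, 0, 0]
  ],
  "grip": 5
}}

```text
clock: 15.0
tcp_pos: [577.0, -68.6, 241.2]
orientation: [0.707, -0.003, 0.707, 0.008]
wrist_force: [0.6, -0.4, -0.4]
opening: 50.0
```

```bash
python3 mv.py 576.5 -67 220 145.8
```

```text
t 15.0 tcp [577.  -68.6 241.2] yawY 90.9 down [ 0.001  0.006 -1.   ] q [-0.22  0.32  0.3   1.79 -0.11  1.05  1.7 ] F [ 0.6 -0.4 -0.4] T [-0.02  0.   -0.07] open 50.0
[2.12, 0.15, -0.05, -54.92, 0.23, -0.31]
```

Call:
{"op": "jog_arm", "data": {
  "motion": [
    [0, 0, 0, -8, 0, 0],
    [0, 0, 0, -16, 0, 0],
    [0, 0, 0, -24, 0, 0],
    [0, 0, 0, -32, 0, 0],
    [1, 0.1, 0, -40, 0, 0],
    [2, 0.1, 0, -48, 0, 0],
    [3, 0.1, 0, -55, 0.2, -0.3],
    [3, 0.1, 0, -55, 0.2, -0.3],
    [3, 0.1, 0, -55, 0.2, -0.3]
  ]
}}

```text
clock: 15.9
tcp_pos: [576.4, -67.7, 210.2]
orientation: [0.625, -0.33, 0.626, 0.331]
wrist_force: [-0.3, 0.3, 0.1]
opening: 50.3
```

```bash
python3 look.py 10 wrist;python3 mv.py 576.5 -67 153 145.8;python3 - <<'E'
from red import *
f=pickle.load(open("pics/wrist10.pkl","rb"));im=f["pixels"]
m=redmask(im)
ys,xs=np.nonzero(m)
for y in range(ys.min(),ys.max()+1,10): print(y,xs[ys==y].min(),xs[ys==y].max())
print(ys.min(),ys.max(),proj(f,np.array([576.5,-67,164])))
E
```

```text
t 15.95 tcp [576.8 -67.7 210.7] yawY 145.7 down [-0.001  0.    -1.   ] q [-0.08  0.34  0.12  1.81 -0.05  0.99  2.6 ] F [ 0.1 -0.8  0.7] T [-0.01  0.    0.03] open 49.8
t 15.95 tcp [576.8 -67.7 210.7] yawY 145.7 down [-0.001  0.    -1.   ] q [-0.08  0.34  0.12  1.81 -0.05  0.99  2.6 ] F [ 0.1 -0.8  0.7] T [-0.01  0.    0.03] open 49.8
[5.77, 0.06, 0.04, -0.12, 0.0, -0.04]
159 319 319
169 312 330
179 312 330
189 312 330
199 312 333
209 312 336
219 311 334
229 313 329
239 313 329
249 313 328
259 313 328
269 313 329
159 275 [320.81320598 219.66408849]
```

View pics/wrist10.png

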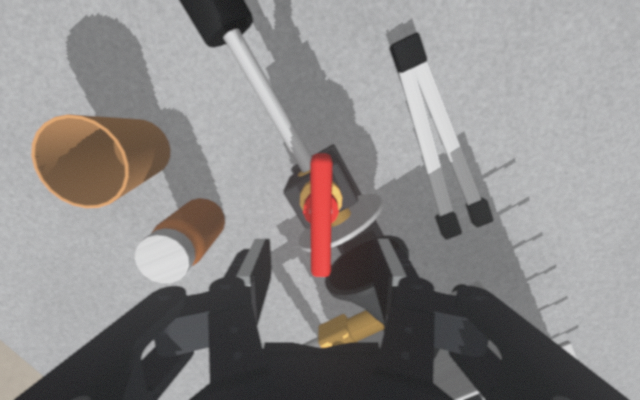

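The bar is at u≈312–329, centred between the pads, and it is vertical from v=156 to 276. The disc now stands off the bell mouth. I descend and grip.

Call:
{"op": "jog_arm", "data": {
  "motion": [
    [3, 0, 0, 0, 0, 0],
    [5, 0, -0.1, 0, 0, 0],
    [5.8, 0, -0.1, 0, 0, 0],
    [5.8, 0, -0.1, 0, 0, 0],
    [5.8, 0, -0.1, 0, 0, 0]
  ]
}}

```text
clock: 16.45
tcp_pos: [577.0, -68.5, 153.7]
orientation: [0.626, -0.33, 0.625, 0.33]
wrist_force: [-0.3, 0.8, 0.5]
opening: 50.0
```

Call:
{"op": "jog_arm", "data": {
  "motion": [
    [0, 0, 0, 0, 0, 0],
    [0, 0, 0, 0, 0, 0],
    [0, 0, 0, 0, 0, 0],
    [0, 0, 0, 0, 0, 0],
    [0, 0, 0, 0, 0, 0]
  ],
  "grip": 0
}}

```text
clock: 16.95
tcp_pos: [575.9, -69.2, 155.6]
orientation: [0.625, -0.33, 0.626, 0.33]
wrist_force: [-9.0, 0.2, 15.3]
opening: 12.1
```

```bash
python3 mv.py 576.5 -67 153 145.8
```

```text
t 16.95 tcp [575.9 -69.2 155.6] yawY 145.6 down [-0.001  0.    -1.   ] q [-0.07  0.41  0.11  1.87 -0.06  0.87  2.6 ] F [-9.   0.2 15.3] T [-0.09  1.98  0.06] open 12.1
[0.26, 0.07, 0.21, -0.21, -0.01, -0.04]
```

Call:
{"op": "jog_arm", "data": {
  "motion": [
    [0, 0.03, 0, 6, 0, 0],
    [0, 0.06, 0, 12, 0, 0],
    [0, 0.08, 0, 18, 0, 0],
    [0, 0.1, 0, 24, 0, 0],
    [0, 0.12, 0, 30, 0, 0],
    [0, 0.14, 0, 36, 0, 0],
    [0, 0.15, 0, 42, 0, 0],
    [0, 0.15, 0, 42, 0, 0]
  ]
}}

```text
clock: 17.75
tcp_pos: [574.4, -67.6, 155.8]
orientation: [0.702, -0.083, 0.702, 0.084]
wrist_force: [-0.9, 2.5, -0.7]
opening: 12.1
```

```bash
python3 mv.py 576.5 -67 153 65
```

```text
t 17.75 tcp [574.4 -67.6 155.8] yawY 103.6 down [-0.001  0.001 -1.   ] q [-0.21  0.41  0.28  1.88 -0.14  0.87  1.95] F [-0.9  2.5 -0.7] T [ 0.36  0.06 -0.13] open 12.1
[0.28, 0.01, 0.21, 38.57, -0.06, -0.04]
```

Call:
{"op": "jog_arm", "data": {
  "motion": [
    [0, 0.03, 0, 6, 0, 0],
    [0, 0.05, 0, 12, 0, 0],
    [0, 0.08, 0, 18, 0, 0],
    [0, 0.1, 0, 24, 0, 0],
    [0, 0.12, 0, 30, 0, 0],
    [0, 0.13, 0, 34, 0, 0],
    [0, 0.14, 0, 38, 0, 0],
    [0, 0.14, 0, 40, 0, 0],
    [0, 0.14, 0, 40, 0, 0]
  ]
}}

```text
clock: 18.65
tcp_pos: [574.5, -65.6, 155.8]
orientation: [0.688, 0.161, 0.689, -0.16]
wrist_force: [1.2, 1.2, -4.0]
opening: 11.6
```

```bash
python3 look.py 11 wrist
```

```text
t 18.7 tcp [574.5 -65.6 155.8] yawY 63.8 down [-0.     0.001 -1.   ] q [-0.33  0.43  0.44  1.89 -0.23  0.88  1.34] F [ 2.2  1.1 -4.8] T [ 0.35 -0.54  0.07] open 11.9
```

View pics/wrist11.png

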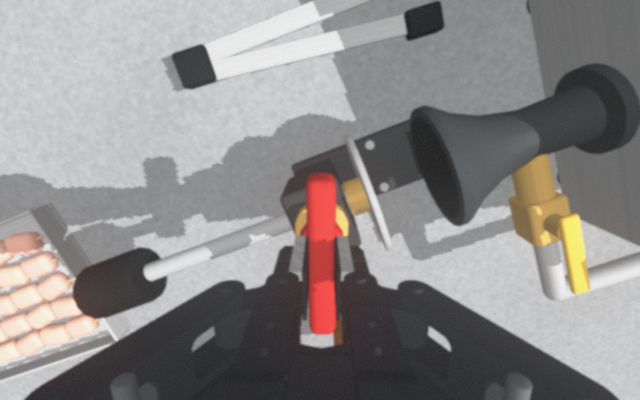

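The bar is back upright in the pads at yaw 64°, with the disc standing off the bell. I turn a little more to feel the stop.

Call:
{"op": "jog_arm", "data": {
  "motion": [
    [0, 0, 0, 2, 0, 0],
    [0, 0, 0, 4, 0, 0],
    [0, 0, 0, 5, 0, 0],
    [0, 0, 0, 5, 0, 0]
  ]
}}

```text
clock: 19.1
tcp_pos: [574.7, -65.3, 155.9]
orientation: [0.681, 0.19, 0.681, -0.189]
wrist_force: [1.5, 2.0, -3.2]
opening: 11.9
```

```bash
python3 look.py 12 wrist
```

```text
t 19.15 tcp [574.7 -65.3 155.9] yawY 58.9 down [-0.     0.001 -1.   ] q [-0.35  0.43  0.46  1.89 -0.25  0.88  1.26] F [ 2.8  1.4 -3.1] T [ 0.27 -0.31  1.62] open 12.1
```

View pics/wrist12.png

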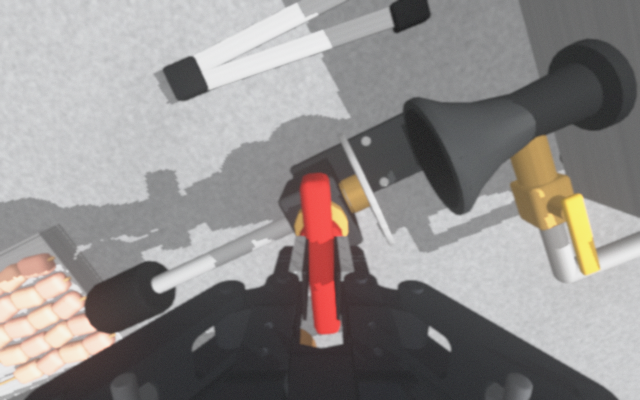

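The torque rose to 1.6 N·m and the bar now leans in the pads, so it has hit the tight stop. I release and rise clear.

Call:
{"op": "jog_arm", "data": {
  "motion": [
    [0, 0, 0, 0, 0, 0],
    [0, 0, 0, 0, 0, 0],
    [0, 0, 0, 0, 0, 0],
    [-3, 0, 0, 0, 0, 0],
    [-7, 0, 0, 0, 0, 0],
    [-11, 0, 0, 0, 0, 0],
    [-14.5, 0, 0, 5, 0, 0],
    [-14.5, 0, 0, 5, 0, 0],
    [-14.5, 0, 0, 5, 0, 0]
  ],
  "grip": 5
}}

```text
clock: 20.05
tcp_pos: [575.1, -65.8, 301.7]
orientation: [0.673, 0.22, 0.672, -0.218]
wrist_force: [-0.1, 0.2, 0.2]
opening: 50.2
```

```bash
python3 look.py 13 wrist side top;python3 - <<'E'
from red import *
f=pickle.load(open("pics/wrist13.pkl","rb"));im=f["pixels"]
m=redmask(im);c=biggest(m);r=cv2.minAreaRect(c);b=cv2.boxPoints(r);P=[onz(f,*p,164)[:2] for p in b]
for i in range(4):
    d=P[i]-P[(i+1)%4]
    if np.linalg.norm(d)>50: print("bar dir",np.degrees(np.arctan2(d[1],d[0])))
ys,xs=np.nonzero(m);print(ys.min(),ys.max())
a,b=[(np.median(xs[abs(ys-y)<4]),y) for y in (ys.min()+5,ys.max()-5)]
d=onz(f,*a,164)-onz(f,*b,164);print(np.degrees(np.arctan2(d[1],d[0])))
k=(im.max(2)<60).astype(np.uint8);k[:,400:]=0;k[:90]=0;k[300:]=0
n,l,st,ce=cv2.connectedComponentsWithStats(k)
for i in range(1,n):
    if st[i,4]>500: print(st[i],ce[i],onz(f,*ce[i],80).round(1))
E
```

```text
t 20.2 tcp [573.9 -65.4 299.5] yawY 53.9 down [-0.002  0.001 -1.   ] q [-0.42  0.28  0.53  1.74 -0.15  1.17  1.1 ] F [-0.2 -0.5 -0.1] T [ 0.07  0.   -0.  ] open 49.8
bar dir 156.83153902965495
bar dir -24.067516792150467
141 223
153.90789231270418
[368  96  32  62 543] [382.93186004 126.1252302 ] [579.6  20.5  80. ]
[373 241  27  59 740] [382.69594595 277.12297297] [744.5 -86.2  80. ]
[ 181  259   89   41 1385] [238.11624549 286.31191336] [ 642.  -250.1   80. ]
```

View pics/wrist13.png

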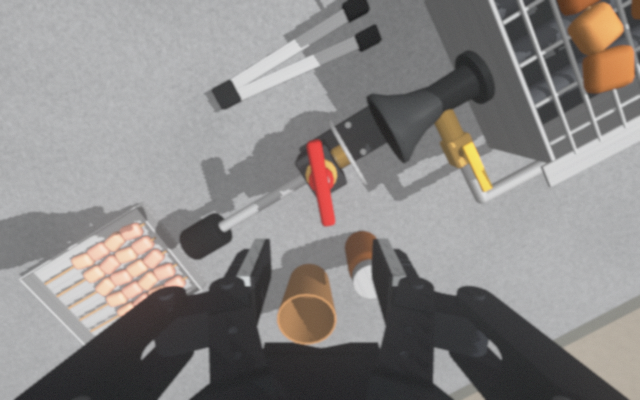

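View pics/side13.png

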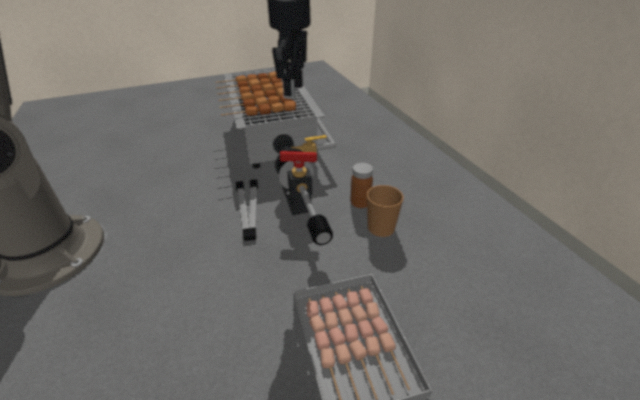

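The wrist view shows the bar at the same world angle as at the start (about -25°), and the knob out at about (206,236). The side view shows the cup, shaker, tongs and tray unchanged and the gripper clear. One last numeric check on the knob, then I hand in.

```bash
python3 - <<'E'
from red import *
f=pickle.load(open("pics/wrist13.pkl","rb"));im=f["pixels"]
k=(im.max(2)<60).astype(np.uint8);k[:,240:]=0;k[:,:170]=0;k[:205]=0;k[262:]=0
r=cv2.minAreaRect(biggest(k));p=onz(f,*r[0],80);print(r,p.round(1),"from home",np.linalg.norm(p[:2]-[565.8,-192.1]).round(1))
from bench import bot
print(bot.job_done())
E
python3 mv.py
```

```text
((208.82852172851562, 233.78880310058594), (30.94335174560547, 35.8702507019043), 57.2647705078125) [ 561.9 -230.5   80. ] from home 38.6
the job is handed in; nothing more can be done
None
the job is handed in; nothing more can be done
```

The clamp screw is slackened, the choke pulled out and the screw tightened again. I've handed the job in, but no verdict was reported, and my last choke measurement disagreed with the earlier ones.

- **Clamp screw:** It gave counter-clockwise, so the thread is right-handed. I turned it about 81° (1.4 rad) with the choke still home. Afterwards I turned it clockwise until it met a hard stop at 1.6 N·m, then let go. The bar's final direction is -24 to -26°, against -24 to -26° at the start, so it is within about 2° of tight.
- **Choke:** The pull moved the gripper 44.8 mm and ended on the stop with about 14 N of reaction. A picture straight after release put the knob about 44 mm from home.
- **Disagreeing check:** The knob estimate from the final picture read only 38.6 mm. That image window cut the knob short (36 px long against about 45 px in earlier wrist views), so I trust the earlier readings. I printed that number in the same script that handed the job in, so I could not repeat the measurement.
- **Gripping force:** On the first grip of the bar, the pads swinging forward pushed the tool up with about 46 N (57 N in all). That is under the 120 N wrist limit. If it were counted as the arm or gripper body pressing, it would be over the 40 N limit; as far as I could tell, only the fingers touched. I opened, gripped again higher, and later forces were smaller.
- **End state:** The gripper was open and clear about 300 mm up. The cup, shaker, tongs and tray looked unmoved in the last side view, and the clock stood at about 20 s.

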